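# Hold a picture-frame corner square while its glue grabs

### The arm

A 6-joint arm with a two-finger parallel gripper is mounted at the origin on the work surface. World frame = base frame: x ahead of the robot, y to its left, z up, the work surface at z = 0. Lengths are in m, angles in rad, forces in N, time in s.
With the tool pointing down it reaches from about 0.35 to 0.975 m from the base axis. Payload 4.9 kg.
Tool frame: the origin (TCP) lies between the finger pads; the fingertips stand 25 mm ahead of it and the grasp point (between the pads) lies 6 mm ahead of it; z points along the fingers, y is the line along which they close (so a half turn about z gives the same grasp; the last joint's range is limited). The gripper opens to 85 mm and grips with 20 to 120 N. Pads are 22 mm wide; open, the fingers measure 114 mm over their backs; the gripper's body (76 mm by 85 mm) begins 54 mm behind the grasp point. The pads swing forward as they close: fully open they stand 13 mm farther back than shut.
Start: joints at [1.047, 0.053, 1.613, -0, 1.476, -0.119], TCP at [0.246, 0.574, 0.224] pointing down, gripper open.
Joint ranges: [-3.01, 3.01], [-1.01, 2.22], [0.06, 2.58], [-1.02, 4.17], [0.09, 2.62], [-3.14, 3.14]. Speed limits (rad/s): [2.57, 2.57, 3.14, 3.14, 3.14, 3.14].

### API

Orientations are given as a unit quaternion [w, x, y, z].
In Python, from plant import manip gives the robot as it stands.
- The arm moves only by the shell command python3 -m inch 'ROWS'. ROWS is JSON, a list of rows, each a list of 3 entries, a list of its own where there are three numbers: the shift along the tool's x, y, z in m, then the turn, a rotation vector about the tool's x, y, z in rad, then the opening, from 0 (shut) to 1 (fully open). A call has 1 to 8 rows; each row shifts and turns the commanded pose from where the row before left it, along the tool's axes as they then stand; what a row does not reach is not made up. A row lasts 1/10 s, in which the tool goes at most 50 mm and 8.59 degrees, less where a joint would pass 70% of its speed; a pose out of reach is approached as far as the arm can. A call with a gripper value outside its range is refused whole. The fingers move at their own pace and stop on an object; the grip force is fixed at half the most. Time passes only in rows, so rows that do not move let the fingers close. It gives the time, the measured TCP pose, the force, the opening and the grip force at its end, in the units of the state.
- manip.state(): the state, without advancing time (a new reading comes with each control period).
- manip.grab_frame(name): name is "side" or "top"; returns (picture, depth): 400x640x3 uint8, red, green, blue; 400x640 float32, m along the optical axis (not along the pixel's ray), 0 where there is no reading.
- manip.camera_params(name): a dict with "camera_matrix" (3x3 intrinsics, pixels), "rvec" (rotation vector, rad) and "tvec" (3), from world to camera coordinates, as OpenCV has them. Camera axes: x right, y down, z forward; pixel columns grow to the right and rows downward; lengths in m; the calibration is good to about 2 mm. A picture is of the moment at which its call begins. camera_params takes no time and is no camera call.
- manip.job_done(): hands the job in; it is judged then, once.
Trained networks look in the newest picture that a camera, given by its name, has taken for a name from the list of things; names that differ only in an ending like _2 or _b are one class to them, and where a whole thing is asked for, a point or a joint stands for the part that bears it (a point fixed in the world has none). Each returns a list of dicts, best first, with "score" (0 to 1); they miss things now and then, are a little off and sometimes report something else, mostly with a low value. They report only what shows in the picture. A call takes as long as a camera call.
- manip.look_for(camera, label): "point" ([x, y, z] in m, in world coordinates, good to about 4 mm: the middle of the surface that is visible of it).
The state is a dict: "time": time; "joint_pos": joint angles; "joint_vel": joint speeds; "joint_efforts": joint torques, N m; "tool_pos": TCP position; "tool_rot": TCP orientation; "contact_force": force on the tool from outside, world axes, zero at the start; "ft_torque": the same for the moment, N m; "gripper_width": opening from 0.0 (shut) to 1.0 (fully open); "grasp_force": force on a finger pad.
Only numpy, scipy, OpenCV 4.12 (cv2) and the standard library are available. Lean on these libraries where they do the work, as an engineer would, in place of code of your own. Each camera call takes 0.05 s, during which the arm holds its last target. There are 200 camera calls.

### The job

The frame corner on the dark board of the framing jig has just been glued and has closed up a little past square. Take the glue bottle out of the corner and stand it wholly on its cork coaster, then lower the red square flat onto the board inside the frame and press it into the corner until both its outer faces lie flush against the two rails and the corner is square. Finish while still holding it pressed there with the gripper, and leave the other things on the table alone.

Things in the scene. Friction and masses are not known exactly. Their poses are not given: they have to be found in the camera images.
- square_grip (a point): point to grip the red square (350 g): mid-thickness of its y leg, 50 mm along that leg from the outer corner, 42 mm above its underside, 14 mm below its top edge, so the fingers stay above the rails. Axes as square. It starts standing on the table, clear of the jig.
- square: red right-angle assembly square, an upright L: legs 110 mm long along its +x and +y, 14 mm thick, 56 mm tall. Origin: the outer corner (metal there cut back 10 mm), at the underside; z up. Outer faces: the planes x = 0 and y = 0, material on their + side. A brace 16 mm tall crosses inside. Fully seated, its origin and axes coincide with those of long_rail.
- long_rail: long pine rail, 40 mm wide, 18 mm thick, clamped immovably on the jig's 12 mm dark brown board. Origin: the frame's inside corner, at the board's top (12 mm above the table). It runs 240 mm along its +y; inner face x = 0, inside of the frame +x, +y; z up. Two toggle clamps, 45 mm above the board, sit on the rail's outer side and top, 135 and 195 mm from the corner.
- short_rail (a joint): angle (rad) of the short rail, pinned and freshly glued to the long rail, turning about the pin at x = -10, y = -20 mm of long_rail. 0 = square (inner face then plane y = 0); positive = closed, free end leaning inwards. Starts 0.06 to 0.09 closed; an outward push of 1 to 3 N 100 mm from the corner squares it; a shoulder stops it at -0.01; springs back if let go.
- short_rail_end (a point): end of the short rail's inner face, half-way up (9 mm above the board). The short pine rail, 40 mm wide, 18 mm thick, runs 180 mm from the inside corner along the long rail's +x. The board reaches 170 mm along +x and 210 mm along +y of long_rail.
- glue_center (a point): middle of the glue bottle (40 mm above its underside): white upright bottle with blue band and orange nozzle, body 44 mm across up to 62 mm, 90 mm tall in all, 110 g. At the start it stands on the jig's board in the inside corner of the frame, where the square has to go.
- glue: the same glue bottle; its origin is the centre of its underside
- coaster_top (a point): centre of the top face of the round cork coaster, 90 mm across, 5 mm thick, fixed to the table; z is up
- seal: carved soapstone name seal, grey-brown with a red foot, 26 x 26 mm, 70 mm tall; its origin is the centre of its underside
- paste_box: round porcelain seal-paste box, white with a blue lid, 70 mm across, 34 mm tall; its origin is the centre of its underside
- cup: clear plastic water cup, 72 mm across, 85 mm tall; its origin is the centre of its underside
- phone: mobile phone lying flat, 75 x 150 x 9 mm; its origin is the centre of its underside
- egg_box: open dark gift box, yellow inside, with a painted egg, 120 x 120 mm, 74 mm tall; its origin is the centre of its underside
- paperweight: brass paperweight bar, 180 x 30 x 12 mm; its origin is the centre of its underside

How it is judged:
On the way, in this order (a step that is already met when the one before it is completed fails the run):
1. the glue bottle stands upright on its coaster, let go (horizontal distance between glue_center and coaster_top below 0.025 m and angle between glue_center's own z axis and vertical below 0.1 rad and z of glue_center in the frame of coaster_top between 0.036 and 0.044 m and contact force between the fingers and glue below 0.1 N and linear speed of glue below 0.02 m/s), for 0.2 s.
2. the square is pressed into the corner, both faces touching, and the corner is square (contact force between square and long_rail above 1 N and contact force between square and short_rail above 1 N and value of joint short_rail between -0.014 and 0.014 rad and x of square in the frame of long_rail between -0.003 and 0.003 m and y of square in the frame of long_rail between -0.003 and 0.003 m and z of square in the frame of long_rail between -0.005 and 0.005 m and angle between the x axis of square and the x axis of long_rail, either way round below 0.025 rad and angle between square's own z axis and vertical below 0.035 rad and contact force between the fingers and square above 1 N), for 0.3 s.
At the end, for the whole second after the job is handed in: Gripper holding the square flat on the board, pressed over 1 N on both rails, corner within 3 mm, turn and lean under 0.025 rad; short rail within 0.014 rad of square; glue bottle upright, let go, within 25 mm of the coaster's centre; other things within 20 mm of their starts (all of step 2 and horizontal distance between glue_center and coaster_top below 0.025 m and angle between glue_center's own z axis and vertical below 0.1 rad and z of glue_center in the frame of coaster_top between 0.036 and 0.044 m and contact force between the fingers and glue below 0.1 N and distance of each of seal, paste_box, cup, phone, egg_box, paperweight from where it was at the start of the episode below 0.02 m); the arm keeps its last pose, push and grip.
It fails at once if the glue bottle is tipped over (angle between glue_center's own z axis and vertical above 0.7 rad).
It fails at once if a bystander is knocked away from its place (distance of any of seal, paste_box, cup, phone, egg_box, paperweight from where it was at the start of the episode above 0.04 m).
It also fails if it takes over 66 s, if anything falls off the work surface, if the arm or the gripper's body presses on something with over 40 N, if the wrist force passes 120 N, or if a joint passes its speed limit or range.

## Working session

There is one attempt and no reset: what is moved stays moved. The work goes in short steps, Python scripts to look and compute and a shell command to move; the robot and the scene stay as the last step left them, time stands still between calls to the robot, and variables do not carry over. Pictures are saved under pics/ and viewed, at most 10 in all, crops included, and the job is handed in when it is done.

```bash
ls; mkdir -p pics
cat > h.py <<'E'
import numpy as np,cv2
from plant import manip
def cam(n):
    p=manip.camera_params(n);K=np.array(p["camera_matrix"],float);R=cv2.Rodrigues(np.array(p["rvec"],float))[0];t=np.array(p["tvec"],float).ravel()
    return K,R,t
def cloud(n):
    im,d=manip.grab_frame(n);K,R,t=cam(n)
    v,u=np.mgrid[:400,:640]
    c=np.stack([(u-K[0,2])/K[0,0]*d,(v-K[1,2])/K[1,1]*d,d],-1)
    w=(c-t)@R
    w[d==0]=np.nan
    return im,w
E
python3 - <<'E'
from h import *
s=manip.state();print(s)
for n in("top","side"):
    im,w=cloud(n);cv2.imwrite(f"pics/{n}0.png",im[...,::-1]);np.savez(f"{n}0.npz",im=im,w=w)
    K,R,t=cam(n);print(n,K.round(1).tolist(),(-R.T@t).round(3))
    for l in["square","square_grip","long_rail","short_rail","short_rail_end","glue","glue_center","coaster_top","seal","paste_box","cup","phone","egg_box","paperweight"]:
        print(l,[(np.round(r["point"],3).tolist(),round(r["score"],2)) for r in manip.look_for(n,l)[:2]])
E
```

```text
pics
{'time': 0.0, 'joint_pos': array([ 1.04701604e+00,  5.33793520e-02,  1.61429462e+00, -1.71985283e-05,
        1.47600688e+00, -1.18988267e-01]), 'joint_vel': array([-0.00084023,  0.00014117,  0.00103528,  0.00057921,  0.0011463 ,
       -0.00042053]), 'joint_efforts': array([ 7.45425841e-04, -3.93694282e+01, -3.70168483e+01, -5.82391181e-05,
        7.17189949e-03, -4.85005827e-06]), 'tool_pos': array([0.24581703, 0.57393273, 0.22304873]), 'tool_rot': array([-3.21688718e-04,  2.01016093e-01,  9.79587383e-01, -9.93343981e-04]), 'contact_force': array([0.63322923, 0.39671397, 0.15241149]), 'ft_torque': array([0.01327428, 0.04458853, 0.00484366]), 'grasp_force': 0.0, 'gripper_width': 0.9967632286279294}
top [[505.1, 0.0, 326.4], [0.0, 505.1, 202.3], [0.0, 0.0, 1.0]] [ 0.29  -0.006  1.582]
square []
square_grip [([0.5, -0.309, 0.056], 0.71)]
long_rail [([0.635, -0.009, 0.029], 0.94)]
short_rail [([0.556, 0.123, 0.029], 0.95)]
short_rail_end [([0.556, 0.124, 0.034], 0.89), ([0.471, -0.54, 0.033], 0.68)]
glue [([0.566, 0.056, 0.081], 0.57)]
glue_center [([0.57, 0.053, 0.081], 0.61)]
c
[... 337 characters left out ...]
0.0, 1.0]] [ 0.417 -1.021  1.274]
square [([0.491, -0.297, 0.046], 0.94)]
square_grip [([0.489, -0.296, 0.046], 0.61)]
long_rail [([0.636, -0.03, 0.033], 0.82)]
short_rail [([0.538, 0.12, 0.03], 0.71)]
short_rail_end [([0.543, 0.113, 0.029], 0.69), ([0.65, 0.298, 0.028], 0.34)]
glue [([0.581, 0.04, 0.062], 0.55)]
glue_center [([0.576, 0.041, 0.066], 0.65), ([0.541, 0.12, 0.029], 0.49)]
coaster_top [([0.65, 0.299, 0.024], 0.6), ([0.482, 0.366, 0.005], 0.54)]
seal []
paste_box [([0.651, 0.295, 0.027], 0.77)]
cup [([0.595, 0.458, 0.056], 0.86), ([0.482, 0.366, 0.004], 0.58)]
phone [([0.686, -0.392, 0.011], 0.89)]
egg_box [([0.475, -0.512, 0.046], 0.77)]
paperweight [([0.41, 0.519, 0.015], 0.6)]
```

View pics/top0.png

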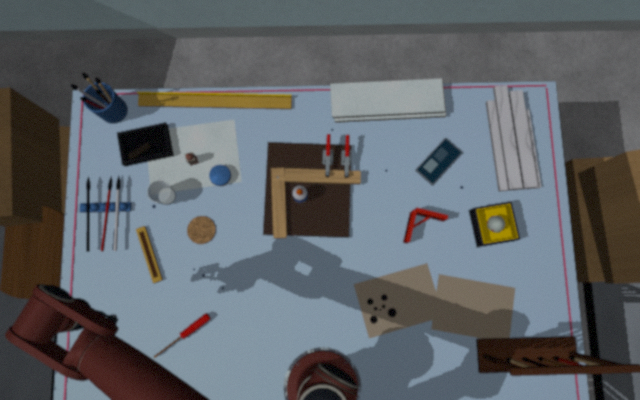

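View pics/side0.png

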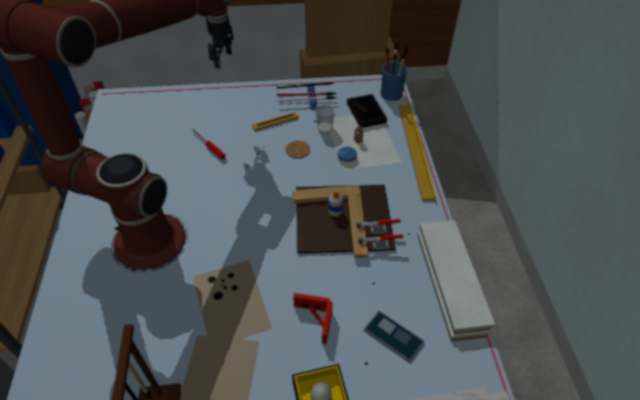

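The top picture shows the frame corner at about (285,183), with the long rail running right (world -y) and the short rail running down (world -x). The bottle is at (300,193), the coaster at (201,230), and the square's corner at (413,210) with its legs toward (445,216) and (407,241). The side view shows the same layout. Next I fit these precisely.

```bash
cat >> h.py <<'E'
def rect(p):
    c,s,a=cv2.minAreaRect((p*1000).astype(np.float32));return np.round(c,1),np.round(s,1),round(a,1)
def redmask(im): 
    i=im.astype(int);return (i[...,0]>90)&(i[...,0]>2.2*i[...,1])&(i[...,0]>2*i[...,2])
def fitL(p,x0,L=110,T=14):
    # p: Nx2 points (m) of L top; find corner pose (x,y,th) of x-leg dir th, y-leg th+90
    from scipy.optimize import minimize
    from scipy.spatial import cKDTree
    P=p*1000
    g=[(a,b) for a in np.arange(1,L,2) for b in np.arange(1,T,2) if a+b>12]
    M=np.array(g+[(b,a) for a,b in g if a>T])
    t1=cKDTree(P)
    def f(q):
        c,s=np.cos(q[2]),np.sin(q[2]);W=M@np.array([[c,s],[-s,c]])+q[:2]
        d1=np.minimum(t1.query(W)[0],15);d2=np.minimum(cKDTree(W).query(P)[0],15)
        return (d1**2).mean()+(d2**2).mean()
    r=minimize(f,[x0[0]*1000,x0[1]*1000,x0[2]],method="Nelder-Mead",options=dict(initial_simplex=np.array([[x0[0]*1000,x0[1]*1000,x0[2]]]*4)+np.array([[0,0,0],[12,0,0],[0,12,0],[0,0,.15]])))
    return r.x.round(3),round(r.fun,2)
E
python3 - <<'E'
from h import *
from scipy.spatial.transform import Rotation as Ro
D={n:np.load(n+"0.npz") for n in("top","side")}
for n in D:
    im,w=D[n]["im"],D[n]["w"];x,y,z=w[...,0],w[...,1],w[...,2]
    i=im.astype(int)
    print(n,"table z",np.nanmedian(z[(abs(x-.45)<.03)&(abs(y+.1)<.05)]),"board z",np.nanmedian(z[(abs(x-.5)<.02)&(abs(y)<.05)]))
    wood=(i[...,0]>100)&(i[...,0]>1.5*i[...,2])&(z>.022)&(z<.038)&(abs(y)<.2)&(x>.4)&(x<.8)
    q=w[wood];print(len(q),"z",np.median(q[:,2]))
    lo=q[(q[:,1]<.02)];print("long",rect(lo[:,:2]),"all",rect(q[:,:2]), q.min(0),q.max(0))
    # inner edges by bins
    e=[(b,np.percentile(lo[abs(lo[:,1]-b)<.006][:,0],[1,50,99]).round(4)) for b in np.arange(-.10,.02,.02) if (abs(lo[:,1]-b)<.006).sum()>5];print(e)
    sh=q[q[:,0]<.58]
    e=[(b,np.percentile(sh[abs(sh[:,0]-b)<.006][:,1],[1,50,99]).round(4)) for b in np.arange(.44,.6,.02) if (abs(sh[:,0]-b)<.006).sum()>5];print(e)
    r=redmask(im)&(abs(y+.3)<.12)&(abs(x-.5)<.12)&(z>.045)&(z<.066)
    p=w[r];print("red",len(p),np.median(p[:,2]),fitL(p[:,:2],(.55,-.29,3.0)))
    b=(z>.06)&(z<.115)&(abs(x-.58)<.06)&(abs(y-.05)<.05);p=w[b];print("glue",len(p),p.mean(0),np.c_[p.min(0),p.max(0)].ravel().round(3))
    c=(i[...,0]>1.25*i[...,2])&(abs(x-.48)<.07)&(abs(y-.367)<.07)&(z<.02);p=w[c];m,s,a=rect(p[:,:2]);print("coaster",len(p),np.median(p[:,2]),cv2.minEnclosingCircle((p[:,:2]*1000).astype(np.float32)),m,s,np.median(p,0))
q=manip.state()["tool_rot"];print(Ro.from_quat(np.r_[q[1:],q[0]]).as_matrix().round(3))
im=D["top"]["im"][120:260,240:460];cv2.imwrite("pics/crop0.png",cv2.resize(im,None,fx=3.6,fy=3.6,interpolation=2)[...,::-1])
E
```

```text
top table z 0.0021184042069060122 board z 0.011785162838358147
1672 z 0.030005559571075827
long (array([637.2, -56.8]), array([152.9,  41.6]), 86.0) all (array([557.4,   6.1]), array([277.9, 218.8]), 89.6) [ 0.44870347 -0.13347643  0.02202469] [0.66762618 0.14438286 0.0379944 ]
[(np.float64(-0.1), array([0.6168, 0.6253, 0.6366])), (np.float64(-0.08), array([0.6175, 0.6334, 0.6532])), (np.float64(-0.06), array([0.6175, 0.6386, 0.6576])), (np.float64(-0.039999999999999994), array([0.6183, 0.6286, 0.6425])), (np.float64(-0.01999999999999999), array([0.6215, 0.6379, 0.659 ])), (np.float64(1.3877787807814457e-17), array([0.6234, 0.6413, 0.659 ]))]
[(np.float64(0.46), array([0.1018, 0.12  , 0.139 ])), (np.float64(0.48000000000000004), array([0.1016, 0.1202, 0.1388])), (np.float64(0.5), array([0.1012, 0.1199, 0.1387])), (np.float64(0.52), array([0.1013, 0.1201, 0.1387])), (np.float64(0.54), array([0.1039, 0.1224, 0.1387])), (np.float64(0.56), array([0.1038, 0.1222, 0.1418])), (np.float64(0.5800000000000001), array([0.1035, 0.1192, 0.1412]))]
red 289 0.05573342577091257 (array([ 530.958, -29
[... 1020 characters left out ...]
.0997, 0.1243, 0.1401])), (np.float64(0.5), array([0.1088, 0.125 , 0.142 ])), (np.float64(0.52), array([0.1051, 0.1253, 0.1377])), (np.float64(0.54), array([0.1027, 0.1228, 0.1409])), (np.float64(0.56), array([0.1033, 0.1248, 0.1428])), (np.float64(0.5800000000000001), array([0.1201, 0.1319, 0.1387]))]
red 293 0.055982472823370565 (array([ 531.042, -293.541,    2.867]), np.float64(3.4))
glue 158 [0.57671238 0.0461245  0.07949469] [0.557 0.599 0.031 0.069 0.061 0.106]
coaster 309 0.0053809769435798705 ((481.5574035644531, 366.49847412109375), 47.91635513305664) [480.  366.5] [83.1 89.9] [0.47953556 0.36584617 0.00538098]
[[-0.919  0.394 -0.   ]
 [ 0.394  0.919 -0.   ]
 [-0.    -0.    -1.   ]]
```

View pics/crop0.png

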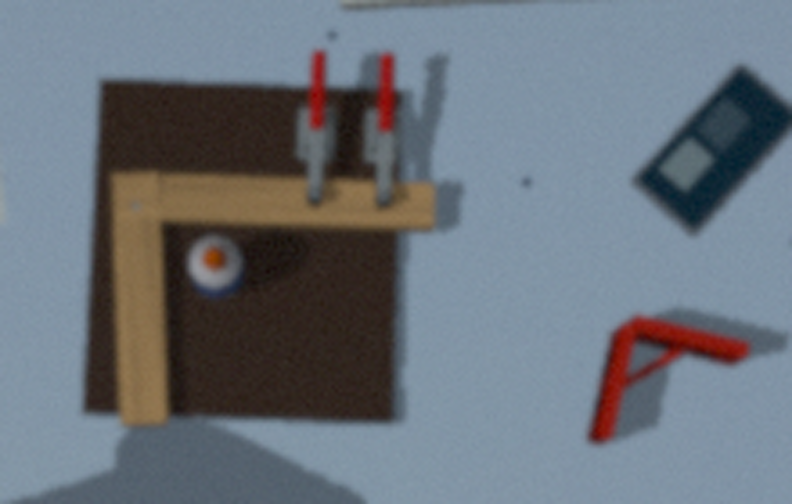

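The crop shows the bottle at (215,260) inside the frame, and the L-square with its corner at (630,325). The fits agree between cameras: glue centre about (0.579, 0.052), coaster (0.480, 0.366), square corner (0.531, -0.292) at angle 2.872. Moving over the bottle.

```bash
python3 -m inch '[[[-0.0394,-0.0268,0],[0,0,0],1],[[-0.0394,-0.0268,0],[0,0,0],1],[[-0.0394,-0.0268,0],[0,0,0],1],[[-0.0394,-0.0268,0],[0,0,0],1],[[-0.0394,-0.0268,0],[0,0,0],1],[[-0.0394,-0.0268,0],[0,0,0],1],[[-0.0394,-0.0268,0],[0,0,0],1],[[-0.0394,-0.0268,0],[0,0,0],1]]'
python3 -m inch '[[[-0.0394,-0.0268,0],[0,0,0],1],[[-0.0394,-0.0268,0],[0,0,0],1],[[-0.0394,-0.0268,0],[0,0,0],1],[[-0.0394,-0.0268,0],[0,0,0],1],[[-0.0394,-0.0268,0],[0,0,0],1],[[0,0,0],[0,0,0],1],[[0,0,0],[0,0,0],1]]'
```

```text
time: 2.3
tool_pos: [0.4522, 0.2516, 0.2247]
tool_rot: [0.0, 0.201, 0.98, 0.0]
contact_force: [0.7, 1.2, 0.2]
gripper_width: 1.0
grasp_force: 0.0
time: 3.0
tool_pos: [0.58, 0.0516, 0.2241]
tool_rot: [-0.0, 0.202, 0.979, 0.0]
contact_force: [-1.0, 0.6, 0.8]
gripper_width: 1.001
grasp_force: 0.0
```

```bash
python3 -m inch '[[[0,0,0.04],[0,0,0],1],[[0,0,0.04],[0,0,0],1],[[0,0,0.04],[0,0,0],1],[[0,0,0.025],[0,0,0],1],[[0,0,0.013],[0,0,0],1],[[0,0,0],[0,0,0],1],[[0,0,0],[0,0,0],0.4],[[0,0,0],[0,0,0],0.4]]'
python3 -m inch '[[[0,0,0],[0,0,0],0.4],[[0,0,0],[0,0,0],0.4],[[0,0,0],[0,0,0],0.4],[[0,0,0],[0,0,0],0.4]]'
```

```text
time: 3.8
tool_pos: [0.5814, 0.0528, 0.0688]
tool_rot: [0.002, 0.201, 0.98, 0.0]
contact_force: [-0.3, -0.5, -0.3]
gripper_width: 0.693
grasp_force: 0.0
time: 4.2
tool_pos: [0.5825, 0.0534, 0.0699]
tool_rot: [0.003, 0.201, 0.98, 0.002]
contact_force: [0.2, 2.1, 6.6]
gripper_width: 0.403
grasp_force: 12.1
```

Run:
```python
from h import *
im,w=cloud("side");cv2.imwrite("pics/s1.png",cv2.resize(im[150:270,260:440],None,fx=4.4,fy=4.4,interpolation=2)[...,::-1])
s=manip.state();print(s["grasp_force"],s["gripper_width"],s["contact_force"])
```

```text
12.110928152978886 0.40054846861288024 [-0.18907086  3.1351891   7.04967679]
```

View pics/s1.png

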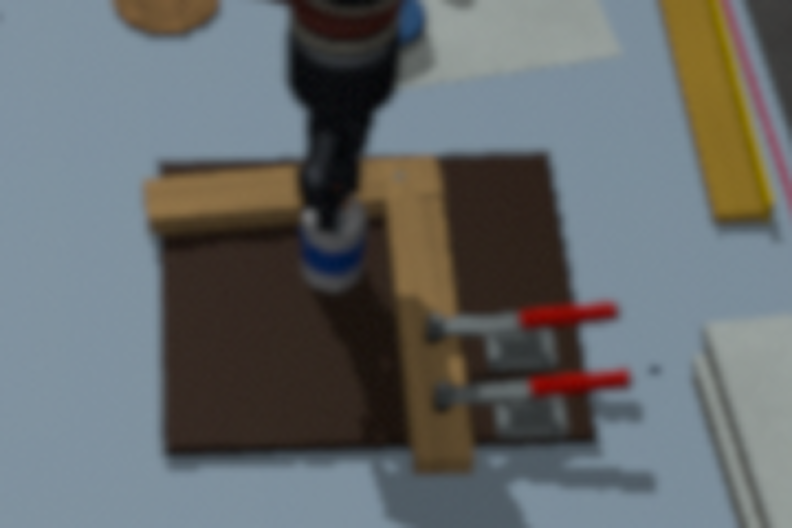

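The picture shows the fingers on the bottle's shoulder, above the blue band at (330,260), so the grip is too high. I'll open, go lower and regrip.

```bash
python3 -m inch '[[[0,0,0],[0,0,0],1],[[0,0,0],[0,0,0],1],[[0,0,0],[0,0,0],1],[[0,0,0],[0,0,0],1],[[0,0,0.006],[0,0,0],1],[[0,0,0],[0,0,0],1],[[0,0,0],[0,0,0],1]]'
python3 -m inch '[[[0,0,0],[0,0,0],0.35],[[0,0,0],[0,0,0],0.35],[[0,0,0],[0,0,0],0.35],[[0,0,0],[0,0,0],0.35],[[0,0,0],[0,0,0],0.35],[[0,0,0],[0,0,0],0.35],[[0,0,0],[0,0,0],0.35]]'
```

```text
time: 4.95
tool_pos: [0.5793, 0.0525, 0.0596]
tool_rot: [-0.001, 0.201, 0.98, -0.0]
contact_force: [-0.2, 0.1, 0.8]
gripper_width: 0.997
grasp_force: 0.0
time: 5.65
tool_pos: [0.5804, 0.0526, 0.0612]
tool_rot: [0.001, 0.201, 0.98, 0.0]
contact_force: [0.3, 0.4, 5.7]
gripper_width: 0.468
grasp_force: 60.4
```

```bash
python3 -m inch '[[[0,0,-0.01],[0,0,0],0.35],[[0,0,-0.01],[0,0,0],0.35],[[0,0,-0.01],[0,0,0],0.35],[[0,0,-0.01],[0,0,0],0.35],[[0,0,0],[0,0,0],0.35],[[0,0,0],[0,0,0],0.35]]'
python3 - <<'E'
from h import *
for n in("top","side"):
    im,w=cloud(n);z=w[...,2];b=(abs(w[...,0]-.58)<.12)&(abs(w[...,1]-.05)<.12);i=im.astype(int)
    blue=b&(i[...,2]>1.5*i[...,0])&(i[...,2]>80);print(n,blue.sum(),w[blue].mean(0) if blue.any() else 0)
cv2.imwrite("pics/s2.png",cv2.resize(im[130:270,260:440],None,fx=4.2,fy=4.2,interpolation=2)[...,::-1])
E
```

```text
time: 6.25
tool_pos: [0.5799, 0.0525, 0.1007]
tool_rot: [0.0, 0.201, 0.98, 0.0]
contact_force: [-0.8, -0.1, -1.8]
gripper_width: 0.465
grasp_force: 60.7
top 4 [0.55884717 0.06089124 0.08318663]
side 0 0
```

View pics/s2.png

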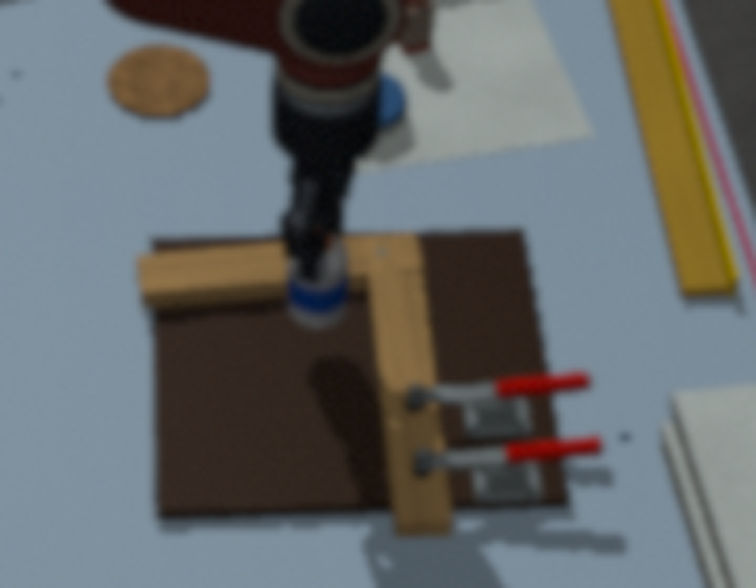

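The bottle is lifted, upright, with its shadow separate at (335,400). Carrying it to the coaster.

```bash
python3 -m inch '[[[0,0,-0.02],[0,0,0],0.35],[[0.02,0.023,-0.01],[0,0,0],0.35],[[0.03,0.035,0],[0,0,0],0.35],[[0.035,0.041,0],[0,0,0],0.35],[[0.035,0.041,0],[0,0,0],0.35],[[0.035,0.040,0],[0,0,0],0.35],[[0.030,0.035,0],[0,0,0],0.35],[[0.020,0.023,0],[0,0,0],0.35]]'
python3 -m inch '[[[0.01,0.011,0],[0,0,0],0.35],[[0,0,0.02],[0,0,0],0.35],[[0,0,0.03],[0,0,0],0.35],[[0,0,0.01],[0,0,0],0.35],[[0,0,0],[0,0,0],0.35],[[0,0,0],[0,0,0],0.35]]'
```

```text
time: 7.15
tool_pos: [0.4865, 0.3441, 0.1295]
tool_rot: [-0.001, 0.2, 0.98, -0.0]
contact_force: [0.1, -1.3, -1.4]
gripper_width: 0.467
grasp_force: 60.9
time: 7.75
tool_pos: [0.4841, 0.3553, 0.0709]
tool_rot: [0.0, 0.201, 0.98, 0.0]
contact_force: [1.3, 0.0, -0.5]
gripper_width: 0.469
grasp_force: 60.9
```

```bash
python3 -m inch '[[[0.0075,0.0085,0],[0,0,0],0.35],[[0,0,0.008],[0,0,0],0.35],[[0,0,0.006],[0,0,0],0.35],[[0,0,0.0025],[0,0,0],0.35],[[0,0,0],[0,0,0],0.35],[[0,0,0],[0,0,0],0.35]]'
```

```text
time: 8.35
tool_pos: [0.4801, 0.3664, 0.0542]
tool_rot: [0.0, 0.201, 0.98, -0.0]
contact_force: [-1.1, -0.7, 2.4]
gripper_width: 0.473
grasp_force: 61.4
```

```bash
python3 -m inch '[[[0,0,0],[0,0,0],0.7],[[0,0,0],[0,0,0],1],[[0,0,0],[0,0,0],1],[[0,0,0],[0,0,0],1],[[0,0,0],[0,0,0],1],[[0,0,-0.02],[0,0,0],1],[[0,0,-0.05],[0,0,0],1],[[0,0,-0.05],[0,0,0],1]]'
python3 -m inch '[[[0,0,-0.05],[0,0,0],1],[[0,-0.04,0],[0,0,-0.14],1],[[0,-0.04,0],[0,0,-0.14],1],[[0,0,0],[0,0,0],1],[[0,0,0],[0,0,0],1]]'
python3 - <<'E'
from h import *
from scipy.spatial.transform import Rotation as Ro
for n in("top","side"):
    im,w=cloud(n);np.savez(n+"1.npz",im=im,w=w);x,y,z=w[...,0],w[...,1],w[...,2];i=im.astype(int)
    b=(abs(x-.48)<.06)&(abs(y-.367)<.06)&(z>.02)&(z<.1);p=w[b];print(n,len(p),np.c_[p.min(0),p.max(0)].ravel().round(3),np.median(p,0))
    print([ (np.round(r["point"],3),round(r["score"],2)) for r in manip.look_for(n,"glue")[:2]])
q=manip.state()["tool_rot"];print(Ro.from_quat(np.r_[q[1:],q[0]]).as_matrix().round(3))
im=np.load("top1.npz")["im"];cv2.imwrite("pics/t1.png",cv2.resize(im[120:270,150:360],None,fx=3.7,fy=3.7,interpolation=2)[...,::-1])
E
```

```text
time: 9.15
tool_pos: [0.4788, 0.3657, 0.1735]
tool_rot: [-0.001, 0.201, 0.98, -0.001]
contact_force: [1.3, 1.4, -0.0]
gripper_width: 0.999
grasp_force: 0.0
time: 9.65
tool_pos: [0.4536, 0.2906, 0.2239]
tool_rot: [0.0, 0.063, 0.998, 0.0]
contact_force: [-0.2, 0.7, -0.3]
gripper_width: 0.998
grasp_force: 0.0Traceback (most recent call last):
  File "<stdin>", line 5, in <module>
    return umr_minimum(a, axis, None, out, keepdims, initial, where)
ValueError: zero-size array to reduction operation minimum which has no identity
```

The arm hides the coaster in the top view, so I'll move on toward the square and look from there.

```bash
python3 -m inch '[[[-0.0105,-0.0475,0],[0,0,0],1],[[-0.0105,-0.0475,0],[0,0,0],1],[[-0.0105,-0.0475,0],[0,0,0],1],[[-0.0105,-0.0475,0],[0,0,0],1],[[-0.0105,-0.0475,0],[0,0,0],1],[[-0.0105,-0.0475,0],[0,0,0],1],[[-0.0105,-0.0475,0],[0,0,0],1],[[-0.0105,-0.0475,0],[0,0,0],1]]'
python3 -m inch '[[[-0.0105,-0.0475,0],[0,0,0],1],[[-0.0105,-0.0475,0],[0,0,0],1],[[-0.0105,-0.0475,0],[0,0,0],1],[[-0.0105,-0.0475,0],[0,0,0],1],[[-0.0105,-0.0475,0],[0,0,0],1]]'
python3 -m inch '[[[0,0,0],[0,0,0.143],1],[[0,0,0],[0,0,0.143],1],[[0,0,0],[0,0,0.143],1],[[0,0,0],[0,0,0.143],1],[[0,0,0],[0,0,0.143],1],[[0,0,0],[0,0,0.143],1],[[0,0,0],[0,0,0.143],1],[[0,0,0],[0,0,0.143],1]]'
python3 -m inch '[[[0,0,0],[0,0,0.143],1],[[0,0,0],[0,0,0.143],1],[[0,0,0],[0,0,0.143],1],[[0,0,0],[0,0,0.143],1],[[0,0,0],[0,0,0],1],[[0,0,0],[0,0,0],1]]'
cat >> h.py <<'E'
def plane_pts(n,uv,z):
    K,R,t=cam(n);uv=np.asarray(uv,float)
    r=np.c_[(uv[:,0]-K[0,2])/K[0,0],(uv[:,1]-K[1,2])/K[1,1],np.ones(len(uv))]@R
    o=-R.T@t;return (o+r*((z-o[2])/r[:,2])[:,None])[:,:2]
E
python3 - <<'E'
from h import *
from scipy.spatial.transform import Rotation as Ro
for n in("top","side"):
    im,w=cloud(n);np.savez(n+"1.npz",im=im,w=w);x,y,z=w[...,0],w[...,1],w[...,2];i=im.astype(int)
    b=(abs(x-.48)<.06)&(abs(y-.367)<.06)&(z>.05)&(z<.1);p=w[b];print(n,"glue",len(p),np.c_[p.min(0),p.max(0)].ravel().round(3))
    print([ (np.round(r["point"],3),round(r["score"],2)) for r in manip.look_for(n,"glue")[:2]])
s=manip.state();q=s["tool_rot"];print(s["joint_pos"].round(2),Ro.from_quat(np.r_[q[1:],q[0]]).as_matrix().round(3))
d=np.load("top1.npz");im=d["im"];K,R,t=cam("top")
# inner edges, subpixel along world scan lines on plane z=.03
g=cv2.GaussianBlur(im[...,0].astype(np.float32),(0,0),.7)
def proj(P):
    c=P@R.T+t;return c[:,0]/c[:,2]*K[0,0]+K[0,2],c[:,1]/c[:,2]*K[1,1]+K[1,2]
def scan(mk,ss):
    P=mk(ss);u,v=proj(P);a=cv2.remap(g,u.astype(np.float32)[None],v.astype(np.float32)[None],1)[0]
    k=np.argmax(np.abs(np.diff(a,n=1)));lo,hi=np.median(a[:8]),np.median(a[-8:]);m=(lo+hi)/2
    j=np.where((a[:-1]-m)*(a[1:]-m)<=0)[0];
    return (ss[j[0]],round(float(lo)),round(float(hi))) if len(j) else (np.nan,lo,hi)
ss=np.arange(.600,.638,.0003)
L=[(b,)+scan(lambda s:np.c_[s,0*s+b,0*s+.03],ss) for b in np.arange(-.11,.07,.01)]
ss2=np.arange(.08,.118,.0003)
S=[(b,)+scan(lambda s:np.c_[0*s+b,s,0*s+.03],ss2) for b in np.arange(.46,.6,.01)]
for A in(L,S):
    print([(round(a[0],2),round(a[1],4),a[2],a[3]) for a in A])
    A=np.array([a[:2] for a in A]);A=A[~np.isnan(A[:,1])];pf=np.polyfit(A[:,0],A[:,1],1);r=A[:,1]-np.polyval(pf,A[:,0]);k=abs(r)<.003;pf=np.polyfit(A[k,0],A[k,1],1);print(pf,(A[:,1]-np.polyval(pf,A[:,0])).round(4))
E
```

```text
time: 10.5
tool_pos: [0.4905, -0.098, 0.224]
tool_rot: [0.0, 0.062, 0.998, 0.0]
contact_force: [1.6, 0.1, -0.2]
gripper_width: 0.998
grasp_force: 0.0
time: 11.0
tool_pos: [0.5133, -0.3406, 0.2235]
tool_rot: [0.0, 0.062, 0.998, 0.0]
contact_force: [1.8, 0.1, 0.9]
gripper_width: 0.999
grasp_force: 0.0
time: 11.8
tool_pos: [0.5135, -0.3384, 0.2233]
tool_rot: [-0.0, 0.595, 0.804, 0.0]
contact_force: [0.3, 0.7, -0.8]
gripper_width: 0.998
grasp_force: 0.0
time: 12.4
tool_pos: [0.513, -0.3385, 0.2235]
tool_rot: [-0.0, 0.795, 0.607, 0.0]
contact_force: [0.1, 0.7, 0.1]
gripper_width: 0.999
grasp_force: 0.0
top glue 185 [0.458 0.5   0.345 0.388 0.051 0.098]
[]
side glue 125 [0.458 0.498 0.344 0.382 0.051 0.097]
[(array([0.48 , 0.358, 0.069]), 0.42)]
[-0.71  0.03  1.64  0.    1.47 -0.44] [[ 0.266  0.964 -0.   ]
 [ 0.964 -0.266  0.   ]
 [ 0.    -0.    -1.   ]]
[(np.float64(-0.11), np.float64(0.6147), 99, 134), (np.float64(-0.1), np.float64(0.6111), 60, 102), (np.float64(-0.09), np.float64(0.6111), 53, 87), (np.float64(-0.08), np.float64(0.6147), 53, 142), (np.float64(-0.07), np.float64(0.6156), 
[... 936 characters left out ...]
48), np.float64(0.0989), 46, 153), (np.float64(0.49), np.float64(0.0992), 48, 154), (np.float64(0.5), np.float64(0.0995), 50, 152), (np.float64(0.51), np.float64(0.1001), 50, 151), (np.float64(0.52), np.float64(0.1001), 50, 151), (np.float64(0.53), np.float64(0.1007), 48, 151), (np.float64(0.54), np.float64(0.1004), 48, 150), (np.float64(0.55), np.float64(0.101), 49, 149), (np.float64(0.56), np.float64(0.101), 49, 148), (np.float64(0.57), np.float64(0.101), 48, 145), (np.float64(0.58), np.float64(0.1013), 49, 144), (np.float64(0.59), np.float64(0.1013), 48, 142)]
[0.024  0.0875] [-0.0002 -0.0002 -0.0001 -0.0001  0.      0.0004  0.0001  0.0005 -0.0001
  0.0003  0.0001 -0.0002 -0.0001 -0.0004]
```

The bottle stands centred on the coaster at (0.479, 0.366). The rail edges give the long rail at 3.085 rad and the short rail 0.081 closed, which is within the stated range. The seated corner should be about (0.6247, 0.1034). Gripping the square.

```bash
python3 -m inch '[[[0,-0.002,0.04],[0,0,0],1],[[0,0,0.05],[0,0,0],1],[[0,0,0.04],[0,0,0],1],[[0,0,0.025],[0,0,0],1],[[0,0,0.0195],[0,0,0],1],[[0,0,0],[0,0,0],1],[[0,0,0],[0,0,0],0.5],[[0,0,0],[0,0,0],0.3]]'
python3 -m inch '[[[0,0,0],[0,0,0],0.2],[[0,0,0],[0,0,0],0.1],[[0,0,0],[0,0,0],0],[[0,0,0],[0,0,0],0],[[0,0,0],[0,0,0],0],[[0,0,0],[0,0,0],0],[[0,0,0],[0,0,0],0]]'
```

```text
time: 13.4
tool_pos: [0.5114, -0.3391, 0.0513]
tool_rot: [0.002, 0.796, 0.606, 0.0]
contact_force: [-0.4, 0.7, 0.3]
gripper_width: 0.692
grasp_force: 0.0
time: 14.1
tool_pos: [0.5103, -0.3381, 0.0492]
tool_rot: [-0.0, 0.796, 0.606, -0.0]
contact_force: [-0.3, 0.4, -0.2]
gripper_width: 0.003
grasp_force: 0.0
```

Run:
```python
from h import *
ims=[]
for n,(a,b,c,d) in(("top",(170,290,370,490)),("side",(260,380,250,370))):
    im,w=cloud(n);ims.append(cv2.resize(im[a:b,c:d],(400,400),interpolation=2))
    x,y,z=w[...,0],w[...,1],w[...,2];r=redmask(im)&(abs(y+.3)<.15)&(abs(x-.5)<.15)&(z>.045)&(z<.066);p=w[r];print(n,len(p),fitL(p[:,:2],(.53,-.29,2.87)))
cv2.imwrite("pics/g1.png",np.hstack(ims)[...,::-1])
```

```text
top 0 (array([ 530.  , -290.  ,    2.87]), np.float64(nan))
side 65 (array([ 525.953, -294.56 ,    2.88 ]), np.float64(126.79))h.py:28: RuntimeWarning: Mean of empty slice.
  return (d1**2).mean()+(d2**2).mean()
  ret = ret.dtype.type(ret / rcount)
```

View pics/g1.png

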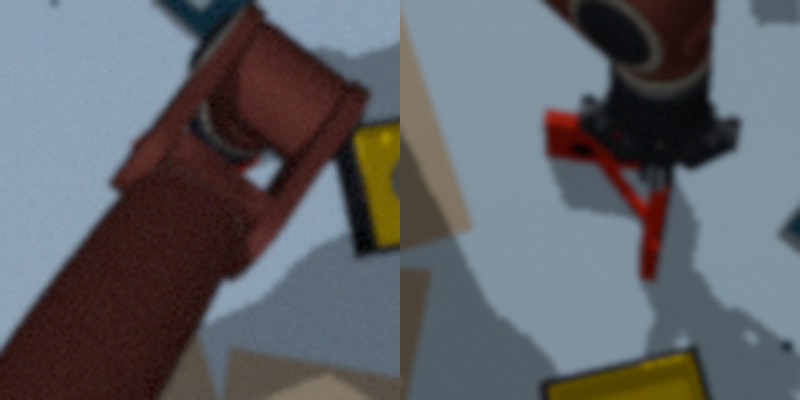

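Run:
```python
from h import *
def pr(n,P):
    K,R,t=cam(n);c=R@np.array(P)+t;return (c[0]/c[2]*K[0,0]+K[0,2]).round(1),(c[1]/c[2]*K[1,1]+K[1,2]).round(1)
X=np.array([-.964,.266,0]);Y=np.array([-.266,-.964,0]);c=np.array([.531,-.2925,0])
for nm,P in(("tip",[.5103,-.338,.024]),("tcp",[.5103,-.338,.049]),("grip top",c+.007*X+.05*Y+[0,0,.056]),("yend top",c+.11*Y+.007*X+[0,0,.056]),("xend top",c+.11*X+.007*Y+[0,0,.056])):
    u,v=pr("side",P);print(nm,u,v,"crop",(400+(u-250)/.3).round(),((v-260)/.3).round())
im,w=cloud("side");
cv2.imwrite("pics/g2.png",cv2.resize(im[275:350,285:360],(600,600),interpolation=2)[...,::-1])
i,j=np.mgrid[300:325,315:340];
for v in range(300,330,3): print(v,[ (int(1000*w[v,u,0]),int(1000*w[v,u,1]),int(1000*w[v,u,2]),int(redmask(im[v:v+1,u:u+1])[0,0])) for u in range(318,336,3)])
```

```text
tip 327.0 319.7 crop 657.0 199.0
tcp 327.2 315.0 crop 657.0 183.0
grip top 327.5 314.0 crop 658.0 180.0
yend top 323.7 334.4 crop 646.0 248.0
xend top 292.7 294.4 crop 542.0 115.0
300 [(485, -342, 137, 0), (491, -356, 158, 0), (496, -371, 183, 0), (503, -375, 188, 0), (511, -373, 184, 0), (520, -358, 158, 0)]
303 [(485, -339, 117, 0), (492, -350, 134, 0), (499, -348, 129, 0), (510, -328, 95, 0), (513, -357, 143, 0), (520, -362, 150, 0)]
306 [(484, -345, 112, 0), (492, -346, 113, 0), (499, -353, 124, 0), (509, -337, 94, 0), (514, -357, 128, 0), (523, -346, 108, 0)]
309 [(490, -291, 3, 0), (492, -346, 98, 0), (500, -349, 102, 0), (507, -348, 99, 0), (515, -352, 105, 0), (523, -349, 98, 0)]
312 [(489, -299, 0, 0), (493, -342, 75, 0), (500, -349, 87, 0), (508, -349, 85, 0), (516, -347, 80, 0), (531, -302, 0, 0)]
315 [(487, -317, 17, 0), (496, -310, 2, 0), (500, -347, 68, 0), (508, -349, 69, 0), (516, -347, 64, 0), (530, -312, 0, 0)]
318 [(487, -324, 13, 1), (495, -327, 16, 0), (500, -350, 58, 0), (508, -351, 57, 0), (518, -336, 29, 0), (529, -321, 0, 0)]
321 [(486, -328, 2, 0), (494, -337, 17, 1), (499, -359, 57, 1), (507, -358, 53, 0), (519, -331, 2, 0), (528, -328, -2, 0)]
324 [(486, -333, -3, 0), (493, -340, 8, 0), (498, -367, 55, 1), (506, -367, 54, 0), (518, -338, 0, 0), (527, -337, -3, 0)]
327 [(485, -346, 3, 0), (493, -344, -1, 0), (498, -373, 52, 0), (505, -376, 54, 0), (517, -349, 3, 0), (525, -350, 4, 0)]
```

View pics/g2.png

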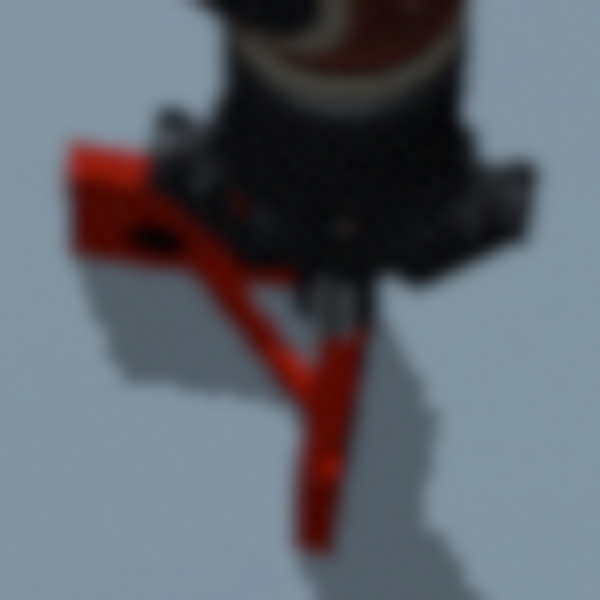

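The image shows the fingers shut directly over the leg top at (335,310), with no force. So the fingertips sit higher than the TCP reading implies, which also explains the shoulder grip on the bottle. I'll raise and measure the real tip position with the cameras.

```bash
python3 -m inch '[[[0,0,-0.03],[0,0,0],0],[[0,0,-0.03],[0,0,0],0],[[0,0,0],[0,0,0],0],[[0,0,0],[0,0,0],0]]'
python3 - <<'E'
from h import *
s=manip.state();T=s["tool_pos"];print(T,s["joint_pos"].round(3))
for n in("side","top"):
    im,w=cloud(n);m=(np.abs(w[...,:2]-T[:2]).max(-1)<.05)&(w[...,2]>.063)&(w[...,2]<.2)&~redmask(im)
    p=w[m];print(n,len(p))
    for a in np.arange(.06,.17,.008):
        q=p[abs(p[:,2]-a)<.004]
        if len(q):print(a.round(3),len(q),np.r_[q.min(0),q.max(0)][[0,3,1,4]].round(3),np.median(q,0).round(3))
E
```

```text
time: 14.65
tool_pos: [0.5108, -0.3386, 0.1103]
tool_rot: [0.001, 0.796, 0.606, 0.0]
contact_force: [0.2, 0.2, -1.7]
gripper_width: -0.003
grasp_force: 0.0
[ 0.51083446 -0.33858048  0.11030341] [-0.707  0.118  1.741 -0.     1.281 -0.437]
side 375
0.116 1 [ 0.508  0.508 -0.346 -0.346] [ 0.508 -0.346  0.116]
0.124 4 [ 0.495  0.507 -0.35  -0.342] [ 0.503 -0.348  0.125]
0.132 25 [ 0.495  0.52  -0.352 -0.343] [ 0.507 -0.348  0.132]
0.14 20 [ 0.495  0.52  -0.354 -0.341] [ 0.507 -0.348  0.141]
0.148 14 [ 0.5    0.519 -0.352 -0.333] [ 0.508 -0.347  0.148]
0.156 16 [ 0.495  0.519 -0.352 -0.33 ] [ 0.508 -0.346  0.156]
0.164 45 [ 0.475  0.536 -0.357 -0.327] [ 0.506 -0.347  0.164]
top 6
0.06 1 [ 0.519  0.519 -0.291 -0.291] [ 0.519 -0.291  0.064]
0.116 1 [ 0.516  0.516 -0.331 -0.331] [ 0.516 -0.331  0.117]
0.132 1 [ 0.511  0.511 -0.328 -0.328] [ 0.511 -0.328  0.129]
0.14 1 [ 0.512  0.512 -0.329 -0.329] [ 0.512 -0.329  0.139]
0.148 1 [ 0.508  0.508 -0.327 -0.327] [ 0.508 -0.327  0.148]
```

```bash
python3 -m inch '[[[0,0,0.03],[0,0,0],0],[[0,0,0.027],[0,0,0],0],[[0,0,0],[0,0,0],0],[[0,0,0],[0,0,0],0],[[0,0,0],[0,0,0],0]]'
for i in 1 2 3 4; do python3 -m inch '[[[0,0,0.002],[0,0,0],0],[[0,0,0],[0,0,0],0],[[0,0,0],[0,0,0],0]]' | egrep 'tool_pos|force'; done
```

```text
time: 15.25
tool_pos: [0.5096, -0.3375, 0.0511]
tool_rot: [-0.001, 0.796, 0.606, -0.0]
contact_force: [0.4, 0.0, 0.2]
gripper_width: -0.001
grasp_force: 0.0
tool_pos: [0.5102, -0.338, 0.0501]
contact_force: [-1.0, 0.3, -0.1]
grasp_force: 0.0
tool_pos: [0.5108, -0.3384, 0.0491]
contact_force: [-0.6, 1.5, 3.1]
grasp_force: 1.9
tool_pos: [0.5114, -0.3387, 0.0491]
contact_force: [-2.3, 4.0, 12.8]
grasp_force: 6.2
tool_pos: [0.5126, -0.339, 0.0492]
contact_force: [-3.1, 5.3, 18.9]
grasp_force: 9.7
```

The shut tips touch the 56 mm top edge at a reading of 0.049, so the true TCP is 32 mm above the reading. I'll raise, open, and grip at a reading of about 0.017.

```bash
python3 -m inch '[[[0,0,-0.03],[0,0,0],0],[[0,0,-0.006],[0,0,0],1],[[0,0,0],[0,0,0],1],[[0,0,0],[0,0,0],1],[[0,0,0],[0,0,0],1],[[0,0,0],[0,0,0],1],[[0,0,0],[0,0,0],1],[[0,0,0],[0,0,0],1]]'
```

```text
time: 17.25
tool_pos: [0.5101, -0.338, 0.0798]
tool_rot: [-0.0, 0.796, 0.605, -0.0]
contact_force: [-0.1, 0.1, 1.1]
gripper_width: 1.004
grasp_force: 0.0
```

Run:
```python
from h import *
im,w=cloud("side");x,y,z=w[...,0],w[...,1],w[...,2]
r=redmask(im)&(abs(y+.3)<.12)&(abs(x-.5)<.12)&(z>.05)&(z<.062);p=w[r];print(len(p))
e=p[p[:,1]<-.36];print(e.mean(0),len(e),"pred x at y",.531-.0067-.266*((-.2925-e[:,1].mean())/.964))
```

```text
263
[ 0.50036665 -0.37734122  0.05578361] 64 pred x at y 0.5008894570505251
```

Square is unmoved. Descend and grip.

```bash
python3 -m inch '[[[0,0,0.03],[0,0,0],1],[[0,0,0.02],[0,0,0],1],[[0,0,0.0125],[0,0,0],1],[[0,0,0],[0,0,0],1],[[0,0,0],[0,0,0],0.5],[[0,0,0],[0,0,0],0.3],[[0,0,0],[0,0,0],0],[[0,0,0],[0,0,0],0]]'
python3 -m inch '[[[0,0,0],[0,0,0],0],[[0,0,0],[0,0,0],0],[[0,0,0],[0,0,0],0],[[0,0,0],[0,0,0],0]]'
```

```text
time: 18.1
tool_pos: [0.5109, -0.3386, 0.0189]
tool_rot: [0.001, 0.796, 0.606, 0.0]
contact_force: [1.0, -0.1, 0.3]
gripper_width: 0.33
grasp_force: 0.0
time: 18.5
tool_pos: [0.5111, -0.3387, 0.0188]
tool_rot: [0.001, 0.796, 0.605, 0.0]
contact_force: [1.5, 0.6, 5.3]
gripper_width: 0.154
grasp_force: 59.4
```

Gripped with a 13 mm reading and 59 N; the hand offset matches nominal. Lift, turn by 0.213, and carry it over the frame.

```bash
python3 -m inch '[[[0,0,-0.01],[0,0,0],0],[[0,0,-0.02],[0,0,0],0],[[0,0,-0.03],[0,0,0],0],[[0,0,-0.03],[0,0,0],0],[[0,0,0],[0,0,-0.07],0],[[0,0,0],[0,0,-0.073],0],[[0,0,0],[0,0,-0.07],0],[[0,0,0],[0,0,0],0]]'
python3 -m inch '[[[0.02,0.0036,0],[0,0,0],0],[[0.035,0.0071,0],[0,0,0],0],[[0.045,0.0087,0],[0,0,0],0],[[0.048,0.009,0],[0,0,0],0],[[0.048,0.009,0],[0,0,0],0],[[0.048,0.009,0],[0,0,0],0],[[0.048,0.009,0],[0,0,0],0],[[0.04,0.008,0],[0,0,0],0]]'
python3 -m inch '[[[0.03,0.005,0],[0,0,0],0],[[0.0158,0.003,0],[0,0,0],0],[[0,0,0],[0,0,0],0],[[0,0,0],[0,0,0],0],[[0,0,0],[0,0,0],0]]'
python3 - <<'E'
from h import *
s=manip.state();T=s["tool_pos"];print(T)
for n in("side","top"):
    im,w=cloud(n);x,y,z=w[...,0],w[...,1],w[...,2]
    r=redmask(im)&(abs(y-T[1])<.13)&(abs(x-T[0])<.13)&(z>.06)&(z<.17);p=w[r];zt=np.percentile(p[:,2],95);print(n,len(p),zt,p[:,2].min())
    p=p[p[:,2]>zt-.01];print(len(p),np.c_[p.min(0),p.max(0)].ravel().round(3),fitL(p[:,:2],(T[0]+.01,T[1]+.05,3.085)))
    if n=="side":cv2.imwrite("pics/c1.png",cv2.resize(im[120:280,240:460],None,fx=3.6,fy=3.6,interpolation=2)[...,::-1])
E
```

```text
time: 19.3
tool_pos: [0.5093, -0.3374, 0.1066]
tool_rot: [-0.001, 0.727, 0.687, -0.0]
contact_force: [0.1, 0.6, -2.9]
gripper_width: 0.156
grasp_force: 58.7
time: 20.1
tool_pos: [0.5919, -0.0077, 0.1071]
tool_rot: [-0.001, 0.727, 0.686, -0.001]
contact_force: [0.7, -0.5, -2.8]
gripper_width: 0.152
grasp_force: 58.8
time: 20.6
tool_pos: [0.6028, 0.0337, 0.1075]
tool_rot: [-0.0, 0.728, 0.686, -0.0]
contact_force: [0.7, 0.7, -2.9]
gripper_width: 0.155
grasp_force: 58.8
[0.60277    0.03367423 0.10750085]
side 106 0.1486868865419968 0.0991891970908904
90 [ 0.504  0.608 -0.019  0.086  0.139  0.153] (array([609.199,  82.292,   3.128]), np.float64(42.26))
top 53 0.1491321486566015 0.06048649741878738
47 [0.575 0.606 0.069 0.084 0.139 0.152] (array([612.512,  89.693,   3.33 ]), np.float64(167.15))
```

View pics/c1.png

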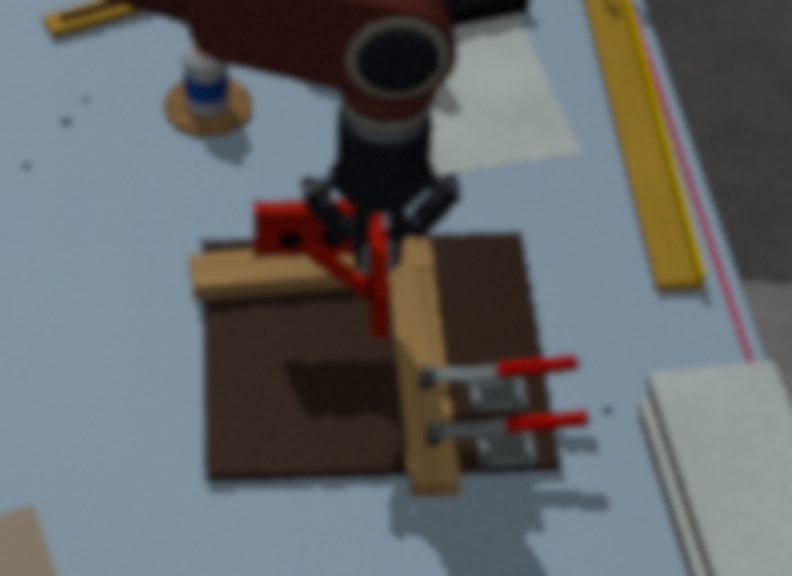

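The square hangs level over the frame; the bottle stands upright on its coaster at (205,90). Lowering it.

```bash
python3 -m inch '[[[0,0,0.03],[0,0,0],0],[[0,0,0.025],[0,0,0],0],[[0,0,0.012],[0,0,0],0],[[0,0,0.004],[0,0,0],0],[[0,0,0],[0,0,0],0],[[0,0,0],[0,0,0],0],[[0,0,0],[0,0,0],0]]'
for i in 1 2 ; do python3 -m inch '[[[0,0,0.002],[0,0,0],0],[[0,0,0],[0,0,0],0],[[0,0,0],[0,0,0],0]]' | egrep 'tool_pos|force'; done
```

```text
time: 21.4
tool_pos: [0.6044, 0.0349, 0.0385]
tool_rot: [0.001, 0.727, 0.687, 0.001]
contact_force: [-0.2, 0.3, -2.9]
gripper_width: 0.155
grasp_force: 58.8
tool_pos: [0.6032, 0.035, 0.0349]
contact_force: [-0.7, -0.4, -3.4]
grasp_force: 58.9
tool_pos: [0.603, 0.035, 0.0326]
contact_force: [0.5, 0.4, -2.7]
grasp_force: 58.9
```

```bash
for i in 1 2 3; do python3 -m inch '[[[0,0,0.001],[0,0,0],0],[[0,0,0],[0,0,0],0],[[0,0,0],[0,0,0],0]]' | egrep 'tool_pos|force'; done
```

```text
tool_pos: [0.6031, 0.035, 0.0317]
contact_force: [-0.5, 0.2, -2.1]
grasp_force: 58.9
tool_pos: [0.6031, 0.035, 0.0307]
contact_force: [-0.1, 0.6, -3.7]
grasp_force: 58.8
tool_pos: [0.6032, 0.035, 0.0308]
contact_force: [-4.8, -0.2, 5.0]
grasp_force: 60.1
```

Touches the board at the expected height. Now I push toward the short rail (+tool x).

```bash
python3 -m inch '[[[0,0,-0.0006],[0,0,0],0],[[0.004,0,0],[0,0,0],0],[[0.004,0,0],[0,0,0],0],[[0,0,0],[0,0,0],0],[[0,0,0],[0,0,0],0]]' | egrep 'pos|force|rot'
for i in 1 2 3 4; do python3 -m inch '[[[0.001,0,0],[0,0,0],0],[[0.001,0,0],[0,0,0],0],[[0,0,0],[0,0,0],0]]' | egrep 'tool_pos|contact_force|rot'; done
```

```text
tool_pos: [0.6044, 0.0433, 0.0308]
tool_rot: [0.0, 0.727, 0.687, 0.001]
contact_force: [1.7, -1.0, 2.1]
grasp_force: 59.5
tool_pos: [0.6042, 0.0448, 0.0308]
tool_rot: [0.0, 0.727, 0.687, 0.0]
contact_force: [0.7, -3.4, 2.5]
tool_pos: [0.6041, 0.0467, 0.0308]
tool_rot: [0.0, 0.727, 0.687, 0.0]
contact_force: [-0.0, -4.5, 4.4]
tool_pos: [0.6041, 0.0486, 0.0308]
tool_rot: [0.0, 0.727, 0.687, -0.0]
contact_force: [0.4, -4.6, 4.9]
tool_pos: [0.6042, 0.0505, 0.0307]
tool_rot: [0.0, 0.727, 0.687, -0.0]
contact_force: [-0.4, -5.6, 3.9]
```

```bash
python3 -m inch '[[[0.001,0,0],[0,0,0],0],[[0.001,0,0],[0,0,0],0],[[0,0.002,0],[0,0,0],0],[[0,0.002,0],[0,0,0],0],[[0,0.002,0],[0,0,0],0],[[0,0,0],[0,0,0],0],[[0,0,0],[0,0,0],0]]' | egrep 'pos|force|rot'
for i in 1 2 3 4; do python3 -m inch '[[[0,0.0015,0],[0,0,0],0],[[0,0,0],[0,0,0],0],[[0,0,0],[0,0,0],0]]' | egrep 'tool_pos|contact_force|rot'; done
```

```text
tool_pos: [0.607, 0.053, 0.0307]
tool_rot: [-0.003, 0.727, 0.687, -0.003]
contact_force: [-10.6, -3.5, 14.6]
grasp_force: 61.3
tool_pos: [0.6082, 0.0532, 0.0308]
tool_rot: [-0.004, 0.727, 0.687, -0.003]
contact_force: [-12.6, -2.1, 15.7]
tool_pos: [0.6096, 0.0534, 0.0308]
tool_rot: [-0.004, 0.727, 0.687, -0.003]
contact_force: [-12.1, -1.3, 15.5]
tool_pos: [0.6111, 0.0534, 0.0308]
tool_rot: [-0.004, 0.727, 0.687, -0.003]
contact_force: [-12.3, -1.3, 15.7]
tool_pos: [0.6126, 0.0535, 0.0308]
tool_rot: [-0.004, 0.727, 0.687, -0.003]
contact_force: [-12.4, -0.8, 15.4]
```

```bash
for i in 1 2; do python3 -m inch '[[[0,0,-0.0005],[0,0,0],0],[[0,0,0],[0,0,0],0],[[0,0,0],[0,0,0],0]]' | egrep 'tool_pos|contact_force|rot'; done
python3 -m inch '[[[0,0.001,0],[0,0,0],0],[[0,0,0],[0,0,0],0],[[0,0,0],[0,0,0],0]]' | egrep 'tool_pos|contact_force|rot'
```

```text
tool_pos: [0.613, 0.0535, 0.0308]
tool_rot: [-0.004, 0.727, 0.687, -0.003]
contact_force: [-10.2, -0.3, 12.3]
tool_pos: [0.6131, 0.0535, 0.0308]
tool_rot: [-0.003, 0.727, 0.687, -0.002]
contact_force: [-8.6, -0.6, 8.6]
tool_pos: [0.6139, 0.0534, 0.0308]
tool_rot: [-0.004, 0.727, 0.687, -0.002]
contact_force: [-8.1, -0.1, 9.2]
```

```bash
for i in 1 2 3; do python3 -m inch '[[[0.0008,0.001,0],[0,0,0],0],[[0,0,0],[0,0,0],0],[[0,0,0],[0,0,0],0]]' | egrep 'tool_pos|contact_force|rot'; done
```

```text
tool_pos: [0.615, 0.0537, 0.0308]
tool_rot: [-0.003, 0.727, 0.687, -0.003]
contact_force: [-8.3, -0.6, 9.7]
tool_pos: [0.6162, 0.0541, 0.0308]
tool_rot: [-0.003, 0.727, 0.687, -0.003]
contact_force: [-8.6, -2.5, 8.8]
tool_pos: [0.6174, 0.0546, 0.0308]
tool_rot: [-0.003, 0.727, 0.687, -0.003]
contact_force: [-6.9, -4.3, 9.3]
```

Not at a stop yet; continuing in small steps.

```bash
for i in 1 2 3 4; do python3 -m inch '[[[0.0006,0.001,0],[0,0,0],0],[[0,0,0],[0,0,0],0],[[0,0,0],[0,0,0],0]]' | egrep 'time|tool_pos|contact_force|rot'; done
```

```text
time: 28.6
tool_pos: [0.6177, 0.0547, 0.0308]
tool_rot: [-0.003, 0.727, 0.687, -0.004]
contact_force: [-11.0, -5.5, 11.0]
time: 28.9
tool_pos: [0.6178, 0.0547, 0.0308]
tool_rot: [-0.004, 0.727, 0.687, -0.005]
contact_force: [-13.7, -7.1, 13.7]
time: 29.2
tool_pos: [0.6179, 0.0547, 0.0308]
tool_rot: [-0.004, 0.727, 0.687, -0.006]
contact_force: [-18.0, -8.9, 16.8]
time: 29.5
tool_pos: [0.618, 0.0547, 0.0308]
tool_rot: [-0.005, 0.727, 0.687, -0.008]
contact_force: [-19.8, -10.8, 19.1]
```

```bash
python3 -m inch '[[[-0.0006,-0.0018,-0.0004],[0,0,0],0],[[0,0,0],[0,0,0],0],[[0,0,0],[0,0,0],0]]'
python3 - <<'E'
from h import *
for n in("top","side"):
    im,w=cloud(n);i=im.astype(int);x,y,z=w[...,0],w[...,1],w[...,2]
    wood=(i[...,0]>95)&(i[...,0]>1.5*i[...,2])&(i[...,0]<1.9*i[...,1])&(z>.022)&(z<.038)&(y>.085)&(y<.17)&(x>.44)&(x<.68)
    q=w[wood]
    A=np.array([(b,*np.percentile(q[abs(q[:,0]-b)<.006][:,1],[2,98])) for b in np.arange(.45,.62,.01) if (abs(q[:,0]-b)<.006).sum()>6])
    print(n,len(q),A.round(4).tolist());print(np.polyfit(A[:,0],A[:,1],1),np.polyfit(A[:,0],A[:,2],1))
    r=redmask(im)&(abs(y-.05)<.12)&(abs(x-.57)<.12)&(z>.055)&(z<.08);p=w[r];print("red",len(p),np.median(p[:,2]),np.c_[p.min(0),p.max(0)].ravel().round(3),fitL(p[:,:2],(.627,.103,3.085)))
    np.savez(n+"2.npz",im=im,w=w)
    if n=="side":cv2.imwrite("pics/f1.png",cv2.resize(im[120:280,240:460],None,fx=3.6,fy=3.6,interpolation=2)[...,::-1])
E
```

```text
time: 29.8
tool_pos: [0.6179, 0.0548, 0.0308]
tool_rot: [-0.003, 0.727, 0.687, -0.005]
contact_force: [-12.9, -8.3, 11.7]
gripper_width: 0.153
grasp_force: 61.1
top 93 [[0.48, 0.1474, 0.1514], [0.5, 0.1447, 0.148], [0.51, 0.142, 0.1479], [0.52, 0.141, 0.1478], [0.53, 0.1409, 0.1479]]
[-0.140803    0.21470422] [-0.06780954  0.18304613]
red 20 0.06833670368875305 [0.607 0.62  0.088 0.101 0.063 0.074] (array([625.454, 109.306,   3.092]), np.float64(186.18))
side 192 [[0.45, 0.1116, 0.1471], [0.46, 0.1127, 0.1488], [0.47, 0.112, 0.1498], [0.48, 0.114, 0.1469], [0.49, 0.1091, 0.1551], [0.5, 0.1103, 0.1526], [0.51, 0.1128, 0.1503]]
[-0.01480123  0.11888908] [0.07974726 0.11180034]
red 86 0.06903683637519567 [0.518 0.623 0.034 0.11  0.063 0.076] (array([618.944, 112.042,   3.22 ]), np.float64(65.77))
```

View pics/f1.png

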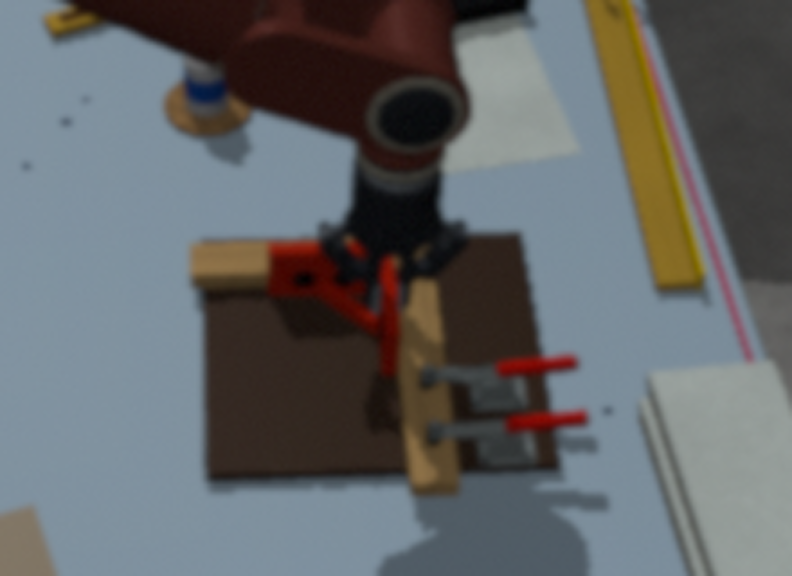

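Run:
```python
from h import *
im=np.load("side2.npz")["im"];K,R,t=cam("side")
c=np.array([.6277,.1042,.012]);th=3.085
X=np.array([np.cos(th),np.sin(th),0]);Y=np.array([-np.sin(th),np.cos(th),0]);Z=np.array([0,0,1.])
f=7;u0,v0=285,180;o=cv2.resize(im[v0:v0+65,u0:u0+85],None,fx=f,fy=f,interpolation=2)[...,::-1].copy()
o=cv2.convertScaleAbs(o,alpha=1.5,beta=10)
def P(a,b,h):
    q=R@(c+a*X/1000+b*Y/1000+h*Z/1000)+t;return (int(((q[0]/q[2]*K[0,0]+K[0,2])-u0+.5)*f),int(((q[1]/q[2]*K[1,1]+K[1,2])-v0+.5)*f))
L=[(0,10),(0,110),(14,110),(14,14),(110,14),(110,0),(10,0),(0,10)]
for h,col in((0,(255,255,0)),(56,(0,255,0))):
    cv2.polylines(o,[np.array([P(a,b,h) for a,b in L])],False,col,1)
cv2.polylines(o,[np.array([P(0,0,18),P(0,240,18)])],False,(255,0,255),1)
cv2.polylines(o,[np.array([P(0,0,18),P(180,0,18),P(180,0,0)])],False,(255,0,255),1)
cv2.imwrite("pics/f2.png",o)
```

```text
(no output)
```

View pics/f2.png

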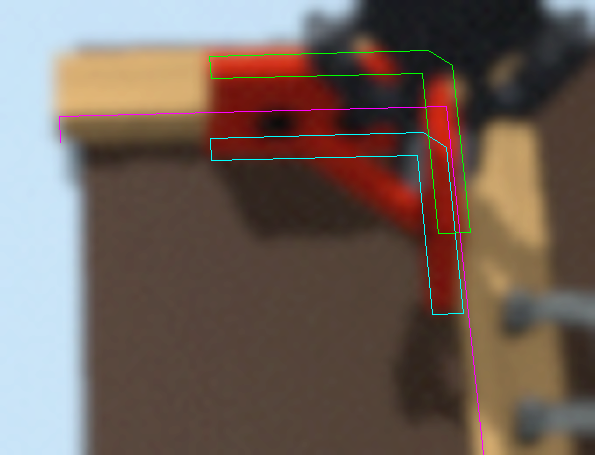

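The overlay (green/cyan marks the seated pose) matches the square and the short-rail edge to about a pixel. To be sure y isn't just held by friction, I'll ease x and push y.

```bash
python3 -m inch '[[[0,-0.0012,-0.0006],[0,0,0],0],[[0,0,0],[0,0,0],0],[[0,0,0],[0,0,0],0]]'|egrep 'tool_pos|contact_force|rot'
for i in 1 2 3; do python3 -m inch '[[[0.0007,0,0],[0,0,0],0],[[0,0,0],[0,0,0],0],[[0,0,0],[0,0,0],0]]' | egrep 'time|tool_pos|contact_force|rot'; done
```

```text
tool_pos: [0.6179, 0.0553, 0.0308]
tool_rot: [-0.002, 0.727, 0.687, -0.004]
contact_force: [-7.6, -6.7, 6.4]
time: 30.5
tool_pos: [0.6179, 0.0553, 0.0309]
tool_rot: [-0.002, 0.727, 0.687, -0.004]
contact_force: [-7.4, -9.3, 5.9]
time: 30.8
tool_pos: [0.6179, 0.0554, 0.0309]
tool_rot: [-0.002, 0.727, 0.687, -0.005]
contact_force: [-7.3, -11.5, 5.7]
time: 31.1
tool_pos: [0.6179, 0.0555, 0.0309]
tool_rot: [-0.001, 0.727, 0.687, -0.005]
contact_force: [-8.7, -12.8, 6.0]
```

```bash
python3 -m inch '[[[0.0005,0,-0.0006],[0,0,0],0],[[0,0,0],[0,0,0],0],[[0,0,0],[0,0,0],0]]'|egrep 'tool_pos|contact_force|rot'
for i in 1 2; do python3 -m inch '[[[0.0006,0,0],[0,0,0],0],[[0,0,0],[0,0,0],0],[[0,0,0],[0,0,0],0]]' | egrep 'time|tool_pos|contact_force|rot'; done
```

```text
tool_pos: [0.6179, 0.0558, 0.0311]
tool_rot: [-0.001, 0.727, 0.687, -0.005]
contact_force: [-7.1, -12.9, 3.6]
time: 31.7
tool_pos: [0.6179, 0.0557, 0.0311]
tool_rot: [-0.001, 0.727, 0.687, -0.006]
contact_force: [-8.2, -14.7, 4.0]
time: 32.0
tool_pos: [0.6179, 0.0559, 0.0311]
tool_rot: [-0.0, 0.727, 0.687, -0.006]
contact_force: [-7.7, -16.8, 5.4]
```

```bash
python3 -m inch '[[[-0.001,0.0004,0.0005],[0,0,0],0],[[0,0,0],[0,0,0],0],[[0,0,0],[0,0,0],0],[[0,0,0],[0,0,0],0],[[0,0,0],[0,0,0],0],[[0,0,0],[0,0,0],0]]'
python3 - <<'E'
from h import *
im,w=cloud("side");x,y,z=w[...,0],w[...,1],w[...,2]
b=(abs(x-.48)<.06)&(abs(y-.367)<.06)&(z>.05)&(z<.1);p=w[b];print("glue",len(p),np.c_[p.min(0),p.max(0)].ravel().round(3))
for l in["paste_box","cup","phone","egg_box","paperweight"]:print(l,[np.round(r["point"],3).tolist() for r in manip.look_for("side",l)[:1]])
# short rail bottom/top edge on inner side, vs square pose: wood edge points on plane z=.03
g=im[...,0].astype(float)-0
K,R,t=cam("side")
for xx in(.455,.475,.495,.51):
    ss=np.arange(.09,.13,.0005);P=np.c_[0*ss+xx,ss,0*ss+.03]@R.T+t
    u=P[:,0]/P[:,2]*K[0,0]+K[0,2];v=P[:,1]/P[:,2]*K[1,1]+K[1,2]
    a=cv2.remap(g.astype(np.float32),u.astype(np.float32)[None],v.astype(np.float32)[None],1)[0];k=np.argmax(np.diff(cv2.GaussianBlur(a[None],(0,0),3)[0]));print(xx,ss[k].round(4),"square pred",(.1042+.057*(.6277-xx)).__round__(4))
E
```

```text
time: 32.6
tool_pos: [0.6179, 0.0558, 0.031]
tool_rot: [-0.001, 0.727, 0.687, -0.006]
contact_force: [-9.0, -13.4, 8.4]
gripper_width: 0.153
grasp_force: 60.5
glue 55 [0.458 0.493 0.34  0.361 0.05  0.075]
paste_box [[0.575, 0.092, 0.043]]
cup []
phone [[0.683, -0.394, 0.012]]
egg_box [[0.479, -0.512, 0.044]]
paperweight []
0.455 0.1155 square pred 0.114
0.475 0.1145 square pred 0.1129
0.495 0.1125 square pred 0.1118
0.51 0.112 square pred 0.1109
```

The rail slope is 0.064 against 0.057 for square, so the corner is about -0.007 rad from square, in tolerance. Handing in.

```bash
python3 -c "
from plant import manip
print(manip.job_done())"
```

```text
the job is handed in; nothing more can be done
None
```

Job handed in at about 33 s, verdict not returned: the bottle stands on its coaster, and the square is held pressed at about 9 N toward the long rail and 13 N toward the short rail, with the corner measured about 0.007 rad from square; I did not re-check the seal, cup, paste box or paperweight at the end.

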